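# Empty the capsule pan into the collecting box

## Robot

A 6-joint arm with a two-finger parallel gripper is mounted at the origin on the work surface. World frame = base frame: x ahead of the robot, y to its left, z up, the work surface at z = 0. Lengths are in m, angles in rad, forces in N, time in s.
With the tool pointing down it reaches from about 0.425 to 0.95 m from the base axis. Payload 3.5 kg.
Tool frame: the origin (TCP) lies between the finger pads; the fingertips stand nose_length ahead of it and the grasp point (between the pads) lies 3 mm ahead of it (nose_length is the distance from the TCP to the fingertips, in m); x points along the fingers, z is the direction in which the jaws open and shut, and the axes are right-handed (so a half turn about x gives the same grasp; the last joint's range is limited). The gripper opens to 85 mm and grips with 20 to 120 N. Pads are 22 mm wide; open, the fingers measure 114 mm over their backs; the gripper's body (76 mm by 85 mm) begins 54 mm behind the grasp point. The pads swing forward as they close: fully open they stand 13 mm farther back than shut.
Start: joints at [-1.342, 0.286, 1.577, -0, 1.279, -0.15], TCP at [0.25, -0.627, 0.253] pointing down, gripper open.
Joint ranges: [-2.77, 2.77], [-0.9, 2.22], [0.21, 2.48], [-1.53, 4.67], [0.24, 2.81], [-2.84, 2.84]. Speed limits (rad/s): [2.79, 2.79, 3.14, 3.14, 3.14, 3.14].

## Interface

Orientations are given as a unit quaternion [x, y, z, w].
In Python, from plant import * gives the robot as it stands.
- The arm moves only by the shell command python3 -m handwheel 'ROWS' [FORCE]. ROWS is JSON, a list of rows, each an object of numbers: "dx", "dy", "dz": the shift along the tool's x, y, z in m; "rx", "ry", "rz": the turn, a rotation vector about the tool's x, y, z in rad; "fingers": the gripper command: -1 is fully open, 1 is shut, values between are in proportion. In form: [{"dx": .., "dy": .., "dz": .., "rx": .., "ry": .., "rz": .., "fingers": ..}, ...]. A call has 1 to 12 rows; each row shifts and turns the commanded pose from where the row before left it, along the tool's axes as they then stand; what a row does not reach is not made up. A row lasts 1/8 s, in which the tool goes at most 62.5 mm and 10.7 degrees, less where a joint would pass 70% of its speed; a pose out of reach is approached as far as the arm can. A call is refused whole if a number of a shift passes 0.0625 or a number of a turn 0.188, either way. A call with a gripper value outside its range is refused whole. The fingers move at their own pace and stop on an object; FORCE is the grip in N (left out, the last holds). Time passes only in rows, so rows that do not move let the fingers close. It gives the time, the measured TCP pose, the force and the opening at its end, in the units of the state.
- get_state(): the state, without advancing time (a new reading comes with each control period).
- read_camera(name): name is "side" or "top"; returns a dict with "img" (420x560x3 uint8, red, green, blue), "depth" (420x560 float32, m along the optical axis (not along the pixel's ray), 0 where there is no reading), "fx", "fy", "cx", "cy" (pixels), "world_from_camera" (4x4, takes a point from camera to world coordinates). Camera axes: x right, y up, looking along -z (the intrinsics and any distortion apply to the point x, -y, -z); pixel columns grow to the right and rows downward; lengths in m; the calibration is good to about 2 mm. A picture is of the moment at which its call begins.
- sign_off(): hands the job in, once; it reports no verdict.
Trained networks look in a picture, given as the dict that the camera call returned (one of the last four; its "shot" number tells which), for a name from the list of things; names that differ only in an ending like _2 or _b are one class to them, and where a whole thing is asked for, a point or a joint stands for the part that bears it (a point fixed in the world has none). Each returns a list of dicts, best first, with "score" (0 to 1); they miss things now and then, are a little off and sometimes report something else, mostly with a low value. They report only what shows in the picture. A call takes as long as a camera call.
- cut_out(picture, label): "region" (420x560 bool, what is visible of it) and "bbox" ([left, top, width, height] in pixels, round what is visible of it).
The state is a dict: "time": time; "qpos": joint angles; "dq": joint speeds; "joint_efforts": joint torques, N m; "eef_pos": TCP position; "tcp_rot": TCP orientation; "contact_force": force on the tool from outside, world axes, zero at the start; "wrist_torque": the same for the moment, N m; "opening": opening from 0.0 (shut) to 1.0 (fully open).
Only numpy, scipy, OpenCV 4.12 (cv2) and the standard library are available. Lean on these libraries where they do the work, as an engineer would, in place of code of your own. Each camera call takes 0.05 s, during which the arm holds its last target. There are 200 camera calls.

## Task

Put the used coffee capsule that was left on the table into the collecting box, push the box along its rail until it is fully home under the spout, then lift the pan's handle so that all the capsules slide down through the spout into the box. Lower the pan gently back to level by its handle rather than letting it drop, and only then draw the box with all five capsules right out to the end of its rail, ready to be carried away; leave the mugs where they stand.

Things in the scene. Friction and masses are not known exactly. Their poses are not given: they have to be found in the camera images.
- stand: Fixed stand of bare sheet steel. Origin at table height on the rail's middle line. Its y axis runs along the rail: the box slides in towards +y, out towards -y; the tipping pan is on the +y side. Foot plate 216 mm wide (x), 6 mm thick, y -355 to 305 mm; rail sides 36 mm high at x +-101 mm, y -360 to 90 mm.
- spout (a point): Middle of the fixed spout's mouth, 126 mm above the table, 14 mm above the box's rim, at stand y -45 mm. The spout is open above and below, 166 mm wide (x); cheeks 3 mm thick and front plate (stand y -97 mm) reach up to 224 mm height; its chute floor slopes down from the pan's hinge to stand y 15 mm.
- box (a joint): How far the collecting box is drawn out along its rail, m: 0 = fully home against the inner stop under the spout, 0.17 = right out against the outer stop. It slides with about 2 N of friction, stays where it is left and cannot be lifted off.
- box_in (a point): Centre of the box's inner floor, 16 mm above the table; moves with the box, axes as the stand's; at stand y -45 mm when home. Black plastic box, open on top, 180 mm (x) by 210 mm (y, along the rail) outside, walls and floor 4 mm, 96 mm deep, rim 112 mm above the table.
- box_handle (a point): Middle of the bow handle's bar on the box's outer (-y) end; moves with the box. Round steel bar 10 mm thick, 110 mm long along the stand's x, 94 mm above the table, its middle line 48 mm off the end wall: an open gap of 43 mm between wall and bar, 100 mm wide, free from above.
- pan (a joint): Tilt of the tipping pan, rad: 0 = level on its support; grows as its handle is lifted, stop at 0.75. Let go, it falls back to 0. It weighs about 0.5 kg; 2 to 3 N at the handle lift it.
- pan_hinge (a point): Middle of the pan's hinge line (along the stand's x), fixed, 187 mm above the table at stand y 100 mm. Smooth steel drip pan 162 by 162 mm, floor 3 mm, sides and handle end 40 mm high; open at the hinge, where it pours into the spout. Capsules slide off beyond about 0.4 rad; 0.65 surely empties it.
- pan_handle (a point): Middle of the bar of the pan's handle; moves with the pan. Round black bar 12 mm thick, 100 mm long along the stand's x, 210 mm from the hinge along the pan, 25 mm above the hinge line and 212 mm above the table when level; 42 mm gap between bar and end wall.
- capsule0: Used coffee capsule, 40 mm high: foil rim 60 mm across, 3 mm thick at the bottom, body tapering from 53 mm across to 49 mm at 32 mm height, domed top; about 30 g. Origin: centre of the rim's underside; z up when it stands on its rim. Starts standing on the pan, 190 mm above the table.
- capsule1: Used coffee capsule, 40 mm high: foil rim 60 mm across, 3 mm thick at the bottom, body tapering from 53 mm across to 49 mm at 32 mm height, domed top; about 30 g. Origin: centre of the rim's underside; z up when it stands on its rim. Starts standing on the pan, 190 mm above the table.
- capsule2: Used coffee capsule, 40 mm high: foil rim 60 mm across, 3 mm thick at the bottom, body tapering from 53 mm across to 49 mm at 32 mm height, domed top; about 30 g. Origin: centre of the rim's underside; z up when it stands on its rim. Starts standing on the pan, 190 mm above the table.
- capsule3: Used coffee capsule, 40 mm high: foil rim 60 mm across, 3 mm thick at the bottom, body tapering from 53 mm across to 49 mm at 32 mm height, domed top; about 30 g. Origin: centre of the rim's underside; z up when it stands on its rim. Starts standing on the pan, 190 mm above the table.
- capsule4: Used coffee capsule, 40 mm high: foil rim 60 mm across, 3 mm thick at the bottom, body tapering from 53 mm across to 49 mm at 32 mm height, domed top; about 30 g. Origin: centre of the rim's underside; z up when it stands on its rim. Starts on the table beside the box, on the side away from the robot.
- mug0: White mug standing upside down on the table, 82 mm across, 94 mm high, handle reaching 71 mm from its axis towards its x axis; 0.32 kg. Origin: centre of its rim on the table. Must stay where it is.
- mug1: White mug standing upside down on the table, 82 mm across, 94 mm high, handle reaching 71 mm from its axis towards its x axis; 0.32 kg. Origin: centre of its rim on the table. Must stay where it is.
- mug2: White mug standing upside down on the table, 82 mm across, 94 mm high, handle reaching 71 mm from its axis towards its x axis; 0.32 kg. Origin: centre of its rim on the table. Must stay where it is.

How it is judged:
On the way, in this order (a step that is already met when the one before it is completed fails the run):
1. the capsule from the table is in the collecting box, the box not yet home (x of capsule4 in the frame of box_in between -0.0895 and 0.0895 m and y of capsule4 in the frame of box_in between -0.104 and 0.104 m and z of capsule4 in the frame of box_in between -0.01 and 0.096 m and value of joint box above 0.03 m), for 0.2 s.
2. the box, with that capsule in it, is fully home under the spout (within 8 mm), the other four capsules still on the level pan (x of capsule4 in the frame of box_in between -0.0895 and 0.0895 m and y of capsule4 in the frame of box_in between -0.104 and 0.104 m and z of capsule4 in the frame of box_in between -0.01 and 0.096 m and value of joint box below 0.008 m and value of joint pan below 0.04 rad and height (world z) of each of capsule0, capsule1, capsule2, capsule3 above 0.17 m), for 0.2 s.
3. the pan is tipped by more than 0.3 rad with the box still home (value of joint box below 0.008 m and value of joint pan above 0.3 rad), for 0.1 s.
4. the pan is back level (under 0.04 rad) and all five capsules are in the box, the box still home (x of capsule0 in the frame of box_in between -0.0895 and 0.0895 m and y of capsule0 in the frame of box_in between -0.104 and 0.104 m and z of capsule0 in the frame of box_in between -0.01 and 0.096 m and x of capsule1 in the frame of box_in between -0.0895 and 0.0895 m and y of capsule1 in the frame of box_in between -0.104 and 0.104 m and z of capsule1 in the frame of box_in between -0.01 and 0.096 m and x of capsule2 in the frame of box_in between -0.0895 and 0.0895 m and y of capsule2 in the frame of box_in between -0.104 and 0.104 m and z of capsule2 in the frame of box_in between -0.01 and 0.096 m and x of capsule3 in the frame of box_in between -0.0895 and 0.0895 m and y of capsule3 in the frame of box_in between -0.104 and 0.104 m and z of capsule3 in the frame of box_in between -0.01 and 0.096 m and x of capsule4 in the frame of box_in between -0.0895 and 0.0895 m and y of capsule4 in the frame of box_in between -0.104 and 0.104 m and z of capsule4 in the frame of box_in between -0.01 and 0.096 m and value of joint box below 0.008 m and value of joint pan below 0.04 rad), for 0.2 s.
At the end, for the whole second after the job is handed in: The box is drawn out to its outer stop (joint over 0.16 of 0.17 m) with all five capsules at rest inside it, below its rim; the pan is level (under 0.04 rad); the mugs stand upright within 30 mm of where they were (x of capsule0 in the frame of box_in between -0.0895 and 0.0895 m and y of capsule0 in the frame of box_in between -0.104 and 0.104 m and z of capsule0 in the frame of box_in between -0.01 and 0.096 m and x of capsule1 in the frame of box_in between -0.0895 and 0.0895 m and y of capsule1 in the frame of box_in between -0.104 and 0.104 m and z of capsule1 in the frame of box_in between -0.01 and 0.096 m and x of capsule2 in the frame of box_in between -0.0895 and 0.0895 m and y of capsule2 in the frame of box_in between -0.104 and 0.104 m and z of capsule2 in the frame of box_in between -0.01 and 0.096 m and x of capsule3 in the frame of box_in between -0.0895 and 0.0895 m and y of capsule3 in the frame of box_in between -0.104 and 0.104 m and z of capsule3 in the frame of box_in between -0.01 and 0.096 m and x of capsule4 in the frame of box_in between -0.0895 and 0.0895 m and y of capsule4 in the frame of box_in between -0.104 and 0.104 m and z of capsule4 in the frame of box_in between -0.01 and 0.096 m and value of joint box above 0.16 m and value of joint pan below 0.04 rad and linear speed of each of capsule0, capsule1, capsule2, capsule3, capsule4 below 0.05 m/s and distance of each of mug0, mug1, mug2 from where it was at the start of the episode below 0.03 m and angle between each of mug0, mug1, mug2's own z axis and vertical below 0.1 rad); the robot touches nothing.
It fails at once if the pan is dropped back (falls faster than 1.5 rad/s) (velocity of joint pan below -1.5 rad/s).
It fails at once if a mug is moved by more than 30 mm (distance of any of mug0, mug1, mug2 from where it was at the start of the episode above 0.03 m).
It also fails if it takes over 72 s, if anything falls off the work surface, if the arm or the gripper's body presses on something with over 40 N, if the wrist force passes 120 N, or if a joint passes its speed limit or range.

## Working session

There is one attempt and no reset: what is moved stays moved. The work goes in short steps, Python scripts to look and compute and a shell command to move; the robot and the scene stay as the last step left them, time stands still between calls to the robot, and variables do not carry over. Pictures are saved under pics/ and viewed, about 8 in all and at most 12, crops included, and the job is handed in when it is done.

```bash
mkdir -p pics; ls; cat > h.py <<'E'
from plant import *
import numpy as np, cv2
from scipy.spatial.transform import Rotation as R
def pts(c,m=None):
    d=c["depth"]; v,u=np.nonzero((d>0) if m is None else (m&(d>0))); z=d[v,u]
    p=np.stack([(u-c["cx"])/c["fx"]*z,-(v-c["cy"])/c["fy"]*z,-z,np.ones_like(z)],1)
    return (p@np.array(c["world_from_camera"]).T)[:,:3]
def save(c,n): cv2.imwrite("pics/"+n,c["img"][:,:,::-1])
E
python3 - <<'E'
from h import *
s=get_state(); print({k:np.round(v,3) for k,v in s.items()})
print(R.from_quat(s["tcp_rot"]).as_matrix().round(3))
ims=[]
for n in ("side","top"):
    c=read_camera(n); print(n,{k:v for k,v in c.items() if k not in("img","depth")})
    save(c,n+"0.png")
    for l in ("capsule4","mug0","box","box_handle","pan","pan_handle","stand"):
        for r in cut_out(c,l)[:6]:
            p=pts(c,r["region"])
            if len(p): print(l,round(r["score"],2),r["bbox"],len(p),"med",np.median(p,0).round(3),"lo",np.percentile(p,3,0).round(3),"hi",np.percentile(p,97,0).round(3))
E
```

```text
pics
{'time': np.float64(0.0), 'qpos': array([-1.342,  0.287,  1.578, -0.   ,  1.279, -0.15 ]), 'dq': array([-0.   ,  0.   , -0.001, -0.   , -0.002,  0.   ]), 'joint_efforts': array([-1.0000e-03, -4.0598e+01, -2.9263e+01, -0.0000e+00,  6.0000e-03,
       -0.0000e+00]), 'eef_pos': array([ 0.25 , -0.627,  0.252]), 'tcp_rot': array([ 0.397,  0.586, -0.396,  0.585]), 'contact_force': array([ 0.739, -0.133, -0.244]), 'wrist_torque': array([ 0.001, -0.01 ,  0.04 ]), 'opening': np.float64(0.999)}
[[-0.001  0.929  0.37 ]
 [ 0.002  0.37  -0.929]
 [-1.     0.    -0.002]]
side {'fx': 384.159300082257, 'fy': 384.159300082257, 'cx': 284.89945133961436, 'cy': 202.28128294553824, 'world_from_camera': array([[-0.64313746, -0.56032501,  0.5219292 ,  0.96499466],
       [ 0.76571011, -0.47760223,  0.43079478,  0.49252566],
       [ 0.00788946,  0.67670673,  0.73621041,  0.70900291],
       [ 0.        ,  0.        ,  0.        ,  1.        ]]), 'shot': 1}
capsule4 0.94 [335.2, 142.8, 30.9, 29.2] 680 med [0.437 0.227 0.22 ] lo [0.409 0.201 0.193] hi [0.45  0.245 0.232]
capsule4 0.94 [160.1, 173.7, 23.4
[... 3168 characters left out ...]
, 231.3, 99.4, 85.3] 4120 med [0.455 0.195 0.191] lo [0.374 0.103 0.008] hi [0.537 0.311 0.23 ]
pan 0.29 [208.7, 227.5, 271.1, 107.7] 18269 med [ 0.44  -0.051  0.091] lo [ 0.338 -0.332  0.004] hi [0.534 0.296 0.225]
pan_handle 0.72 [205.1, 230.1, 102.4, 84.5] 3937 med [0.455 0.194 0.191] lo [0.374 0.104 0.184] hi [0.537 0.312 0.23 ]
pan_handle 0.59 [142.7, 194.5, 44.7, 34.1] 999 med [0.606 0.446 0.09 ] lo [0.572 0.414 0.003] hi [0.642 0.503 0.096]
pan_handle 0.54 [210.0, 228.7, 266.4, 105.8] 18530 med [ 0.44  -0.049  0.087] lo [ 0.337 -0.332  0.003] hi [0.534 0.297 0.225]
stand 0.68 [209.6, 228.8, 268.4, 106.9] 18435 med [ 0.44  -0.05   0.088] lo [ 0.337 -0.333  0.004] hi [0.534 0.296 0.225]
```

```bash
python3 - <<'E'
from h import *
c=read_camera("top"); s=read_camera("side")
im=np.hstack([c["img"][200:350,130:490],]) ; im=cv2.resize(im,None,fx=2.2,fy=2.2); cv2.imwrite("pics/topcrop.png",im[:,:,::-1])
P=np.vstack([pts(c),pts(s)])
def rect(m,n):
    q=P[m].astype(np.float32); 
    if len(q)>5: print(n,len(q),cv2.minAreaRect(q[:,:2]),q.mean(0).round(4))
X,Y,Z=P.T
rect((abs(Z-.112)<.004)&(X>.3)&(X<.56)&(Y<-.03)&(Y>-.32),"rim")
rect((abs(Z-.097)<.006)&(X>.33)&(X<.53)&(Y<-.325)&(Y>-.42),"boxhandle")
rect((abs(Z-.227)<.003)&(X>.3)&(X<.6)&(Y<.45)&(Y>.08),"panrim+caps")
rect((abs(Z-.216)<.005)&(X>.33)&(X<.55)&(Y<.40)&(Y>.318),"panhandle")
rect((abs(Z-.036)<.003)&(X>.3)&(X<.6)&(Y<0.05)&(Y>-.42),"rail")
rect((abs(Z-.224)<.003)&(X>.3)&(X<.6)&(Y<0.1)&(Y>-.1),"spout")
rect((abs(Z-.006)<.002)&(X>.3)&(X<.6)&(Y<0.3)&(Y>-.42),"foot")
E
```

```text
Traceback (most recent call last):
cv2.error: OpenCV(4.12.0) /io/opencv/modules/imgproc/src/convhull.cpp:143: error: (-215:Assertion failed) total >= 0 && (depth == CV_32F || depth == CV_32S) in function 'convexHull'
```

View pics/side0.png

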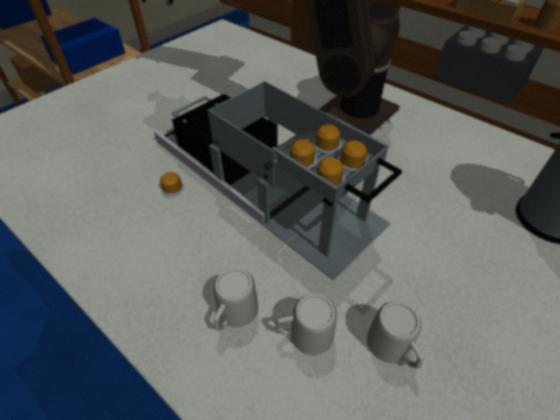

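View pics/topcrop.png

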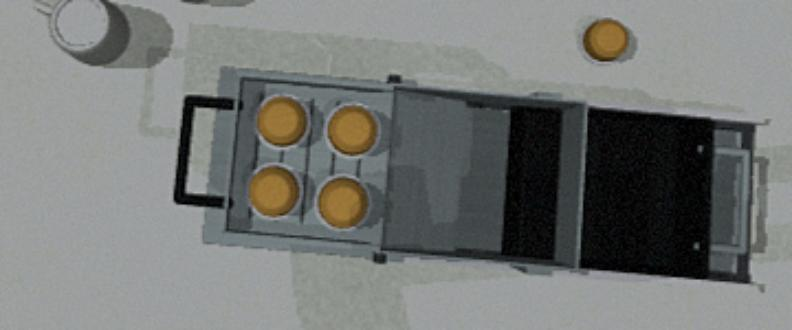

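```bash
python3 - <<'E'
from h import *
c=read_camera("top"); s=read_camera("side")
P=np.vstack([pts(c),pts(s)])
X,Y,Z=P.T
def rect(m,n):
    q=np.ascontiguousarray(P[m][:,:2],dtype=np.float32)
    if len(q)>5: print(n,len(q),cv2.minAreaRect(q),P[m].mean(0).round(4))
rect((abs(Z-.112)<.003)&(X>.3)&(X<.56)&(Y<-.06)&(Y>-.32),"rim")
rect((abs(Z-.097)<.004)&(X>.33)&(X<.53)&(Y<-.325)&(Y>-.42),"boxhandle")
rect((abs(Z-.216)<.004)&(X>.33)&(X<.55)&(Y<.40)&(Y>.318),"panhandle")
rect((abs(Z-.224)<.003)&(X>.3)&(X<.6)&(Y<0.06)&(Y>-.1),"spout")
rect((abs(Z-.006)<.002)&(X>.3)&(X<.6)&(Y<0.3)&(Y>-.42),"foot")
q=P[(abs(Z-.222)<.004)&(X>.3)&(X<.6)&(Y<0.06)&(Y>-.1)]
for a,b in((-.1,.05),):
  for lo,hi in((.3,.4),(.5,.6)):
    r=q[(q[:,0]>lo)&(q[:,0]<hi)&(q[:,1]>-.04)]; print("cheek",len(r),np.polyfit(r[:,1],r[:,0],1).round(4))
q=q[(q[:,1]<-.03)&(q[:,0]>.37)&(q[:,0]<.5)]; print("front",np.polyfit(q[:,0],q[:,1],1).round(4))
# capsule4 table
m=(Z>.025)&(abs(X-.61)<.05)&(abs(Y+.17)<.05); rect(m,"cap4")
q=P[(Z>.088)&(Z<.1)&(X>.56)&(Y>.1)]; rect((Z>.08)&(Z<.1)&(X>.56)&(Y>.1)&(Y<.26),"mug near")
E
```

```text
rim 780 ((0.4349462687969208, -0.16327276825904846), (0.21510308980941772, 0.19499456882476807), 86.99969482421875) [ 0.4404 -0.2127  0.1122]
panhandle 39 ((0.43180543184280396, 0.319600909948349), (0.003023956436663866, 0.043227046728134155), 89.99987030029297) [0.4264 0.319  0.215 ]
spout 568 ((0.44030001759529114, -0.015634402632713318), (0.16220882534980774, 0.1755554974079132), 86.1594009399414) [ 0.4426 -0.035   0.2236]
foot 7961 ((0.45005106925964355, -0.05958712100982666), (0.7191156148910522, 0.29982760548591614), 89.97310638427734) [0.4661 0.0861 0.0062]
cheek 168 [0.0703 0.3582]
cheek 177 [0.0722 0.5272]
front [-0.0701 -0.0632]
cap4 520 ((0.6138443946838379, -0.17715367674827576), (0.04854373633861542, 0.04849134385585785), 82.10570526123047) [ 0.6149 -0.1741  0.0371]
mug near 1919 ((0.7446979880332947, 0.1891932636499405), (0.07646592706441879, 0.07752611488103867), 41.06438064575195) [0.7461 0.1924 0.0915]
```

```bash
cat >> h.py <<'E'
O=np.array([.4429,.0027]); ey=np.array([.0711,.9975]); ex=np.array([.9975,-.0711])
def st(p): d=np.asarray(p)[:2]-O; return np.array([d@ex,d@ey,p[2]]).round(4)
def show():
    s=get_state(); r=R.from_quat(s["tcp_rot"]).as_matrix()
    print("t",round(float(s["time"]),2),"stand",st(s["eef_pos"]),"F",np.round(s["contact_force"],1),"op",round(float(s["opening"]),3))
    print("q",np.round(s["qpos"],2),"toolx",r[:,0].round(3),"yawerr(rx)",round(float(np.arctan2(*(r[:2,2]@np.stack([-ex,-ey],1)))),4))
E
python3 -m handwheel '[{"rx":0.15,"fingers":-1},{"rx":0.15,"fingers":-1},{"rx":0.15,"fingers":-1},{"dy":0.035,"dz":-0.05,"fingers":-1},{"dy":0.035,"dz":-0.05,"fingers":-1},{"dy":0.035,"dz":-0.05,"fingers":-1},{"dy":0.035,"dz":-0.05,"fingers":-1},{"dy":0.035,"dz":-0.05,"fingers":-1},{"dy":0.035,"dz":-0.05,"fingers":-1},{"dy":0.035,"dz":-0.05,"fingers":-1},{"dy":0.035,"dz":-0.05,"fingers":-1},{"dy":0.02,"dz":-0.02,"fingers":-1}]' 20
python3 - <<'E'
from h import *
show()
try: print("nose",nose_length)
except Exception as e: print(e)
c=read_camera("top"); s=read_camera("side")
for c in (c,s):
    p=pts(c); q=np.array([[*st(a)] for a in p[(p[:,2]>.086)&(p[:,2]<.12)&(p[:,1]<-.2)&(p[:,1]>-.42)&(p[:,0]>.33)&(p[:,0]<.53)]])
    print("rim end sy hist"); h=q[(abs(q[:,0])<.05)]
    print(np.histogram(h[:,1],bins=np.arange(-.37,-.2,.008)))
    hb=h[h[:,1]<-.29]; print(hb.mean(0) if len(hb) else "")
c=read_camera("side"); r=cut_out(c,"capsule4")
for x in r[:5]:
    p=pts(c,x["region"]); p=p[p[:,2]<.06]
    if len(p)>50: print("cap",st(np.median(p,0)))
E
```

```text
t 1.0 stand [-0.148  -0.642   0.2533] F [ 0.8  0.1 -0.5] op 0.999
q [-1.34  0.29  1.58  0.    1.28 -0.15] toolx [ 0.  0. -1.] yawerr(rx) -0.45
nose 0.022
rim end sy hist
(array([  0,   0,   0,   0,   0,   1, 101,  68,   3,   0,   2,   1, 127,
       161,   0,   0,   0,   0,   0,   0,   0]), array([-0.37 , -0.362, -0.354, -0.346, -0.338, -0.33 , -0.322, -0.314,
       -0.306, -0.298, -0.29 , -0.282, -0.274, -0.266, -0.258, -0.25 ,
       -0.242, -0.234, -0.226, -0.218, -0.21 , -0.202]))
[-0.00204451 -0.31496474  0.09792139]
rim end sy hist
(array([  0,   0,   0,   0,   0,   0,  33,  91,   2,   0,   0,   0,  57,
       241,   0,   0,   0,   0,   0,   0,   0]), array([-0.37 , -0.362, -0.354, -0.346, -0.338, -0.33 , -0.322, -0.314,
       -0.306, -0.298, -0.29 , -0.282, -0.274, -0.266, -0.258, -0.25 ,
       -0.242, -0.234, -0.226, -0.218, -0.21 , -0.202]))
[ 0.00128095 -0.31229127  0.09718254]
cap [ 0.1891 -0.1538  0.0278]$[0]: bad value
```

```bash
python3 -m handwheel '[{"dx":0,"dy":0,"dz":0,"rx":0.15,"ry":0,"rz":0,"fingers":-1}]' 20; python3 -m handwheel '[{"rx":0.15,"fingers":-1}]'; python3 -c "
from h import *
show()"
```

```text
time: 1.32
eef_pos: [0.2497, -0.6271, 0.2533]
tcp_rot: [0.441, 0.553, -0.441, 0.553]
contact_force: [-0.1, 0.4, 0.7]
opening: 1.001
t 1.32 stand [-0.148  -0.642   0.2533] F [-0.1  0.4  0.7] op 1.001
q [-1.34  0.29  1.58 -0.    1.28  0.  ] toolx [-0.  0. -1.] yawerr(rx) -0.2959$[0]: bad value
```

```bash
python3 -m handwheel '[{"dx":0,"dy":0,"dz":0,"rx":0.148,"ry":0,"rz":0,"fingers":-1},{"dx":0,"dy":0,"dz":0,"rx":0.148,"ry":0,"rz":0,"fingers":-1},{"dx":0,"dy":0.035,"dz":-0.05,"rx":0,"ry":0,"rz":0,"fingers":-1},{"dx":0,"dy":0.035,"dz":-0.05,"rx":0,"ry":0,"rz":0,"fingers":-1},{"dx":0,"dy":0.035,"dz":-0.05,"rx":0,"ry":0,"rz":0,"fingers":-1},{"dx":0,"dy":0.035,"dz":-0.05,"rx":0,"ry":0,"rz":0,"fingers":-1},{"dx":0,"dy":0.035,"dz":-0.05,"rx":0,"ry":0,"rz":0,"fingers":-1},{"dx":0,"dy":0.035,"dz":-0.05,"rx":0,"ry":0,"rz":0,"fingers":-1},{"dx":0,"dy":0.035,"dz":-0.05,"rx":0,"ry":0,"rz":0,"fingers":-1},{"dx":0,"dy":0.035,"dz":-0.05,"rx":0,"ry":0,"rz":0,"fingers":-1},{"dx":0,"dy":0.035,"dz":-0.05,"rx":0,"ry":0,"rz":0,"fingers":-1},{"dx":0.03,"dy":0.018,"dz":-0.025,"rx":0,"ry":0,"rz":0,"fingers":-1}]' 20 >/dev/null
python3 -c "
from h import *
show()"
```

```text
t 2.83 stand [ 0.1863 -0.1634  0.2267] F [-0.1 -0.4 -1.2] op 1.0
q [-0.43  0.23  1.69  0.    1.21  1.2 ] toolx [ 0.007 -0.003 -1.   ] yawerr(rx) -0.0068
```

```bash
python3 -m handwheel '[{"dx":0.05,"dy":-0.003,"dz":0.003,"rx":0,"ry":0,"rz":0,"fingers":-1},{"dx":0.055,"dy":0,"dz":0,"rx":0,"ry":0,"rz":0,"fingers":-1},{"dx":0.055,"dy":0,"dz":0,"rx":0,"ry":0,"rz":0,"fingers":-1},{"dx":0.033,"dy":0,"dz":0,"rx":0,"ry":0,"rz":0,"fingers":-1},{"dx":0,"dy":0,"dz":0,"rx":0,"ry":0,"rz":0,"fingers":-1},{"dx":0,"dy":0,"dz":0,"rx":0,"ry":0,"rz":0,"fingers":1},{"dx":0,"dy":0,"dz":0,"rx":0,"ry":0,"rz":0,"fingers":1},{"dx":0,"dy":0,"dz":0,"rx":0,"ry":0,"rz":0,"fingers":1},{"dx":0,"dy":0,"dz":0,"rx":0,"ry":0,"rz":0,"fingers":1}]' 30 >/dev/null
python3 -c "
from h import *
show()"
```

```text
t 3.95 stand [ 0.1822 -0.1694  0.0336] F [-0.9 -0.2  6.3] op 0.572
q [-0.44  0.46  1.79  0.    0.89  1.19] toolx [ 0.005 -0.002 -1.   ] yawerr(rx) -0.004
```

```bash
python3 -m handwheel '[{"dx":-0.05,"dy":0,"dz":0,"rx":0,"ry":0,"rz":0,"fingers":1},{"dx":-0.06,"dy":0,"dz":0,"rx":0,"ry":0,"rz":0,"fingers":1},{"dx":-0.05,"dy":-0.01,"dz":0.005,"rx":0,"ry":0,"rz":0,"fingers":1},{"dx":0,"dy":-0.045,"dz":0.005,"rx":0,"ry":0,"rz":0,"fingers":1},{"dx":0,"dy":-0.045,"dz":0.005,"rx":0,"ry":0,"rz":0,"fingers":1},{"dx":0,"dy":-0.045,"dz":0,"rx":0,"ry":0,"rz":0,"fingers":1},{"dx":0,"dy":-0.037,"dz":0,"rx":0,"ry":0,"rz":0,"fingers":1},{"dx":0,"dy":0,"dz":0,"rx":0,"ry":0,"rz":0,"fingers":1}]' >/dev/null
python3 -c "
from h import *
show(); save(read_camera('side'),'side1.png')"
```

```text
t 4.95 stand [-0.0036 -0.1841  0.1905] F [-0.2  0.1 -0. ] op 0.57
q [-0.62 -0.13  2.14 -0.    1.13  1.02] toolx [ 0. -0. -1.] yawerr(rx) -0.0026
```

View pics/side1.png

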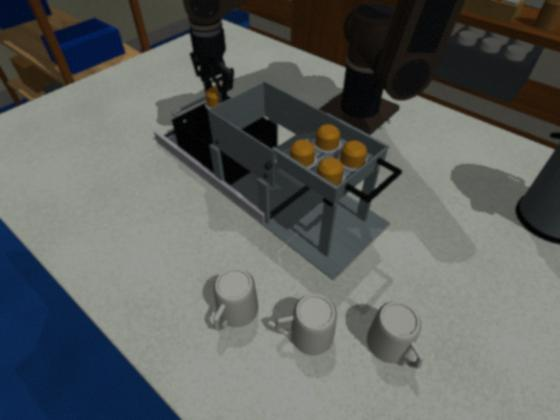

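```bash
python3 -m handwheel '[{"dx":0.055,"dy":0,"dz":0,"rx":0,"ry":0,"rz":0,"fingers":1},{"dx":0.055,"dy":0,"dz":0,"rx":0,"ry":0,"rz":0,"fingers":1},{"dx":0.01,"dy":0,"dz":0,"rx":0,"ry":0,"rz":0,"fingers":1},{"dx":0,"dy":0,"dz":0,"rx":0,"ry":0,"rz":0,"fingers":-1},{"dx":0,"dy":0,"dz":0,"rx":0,"ry":0,"rz":0,"fingers":-1},{"dx":0,"dy":0,"dz":0,"rx":0,"ry":0,"rz":0,"fingers":-1},{"dx":-0.05,"dy":0,"dz":0,"rx":0,"ry":0,"rz":0,"fingers":-1},{"dx":-0.05,"dy":0,"dz":0,"rx":0,"ry":0,"rz":0,"fingers":-1},{"dx":-0.02,"dy":0.003,"dz":0.05,"rx":0,"ry":0,"rz":0,"fingers":0.2},{"dx":0,"dy":0,"dz":0.055,"rx":0,"ry":0,"rz":0,"fingers":0.2},{"dx":0,"dy":0,"dz":0.025,"rx":0,"ry":0,"rz":0,"fingers":0.2},{"dx":0,"dy":0,"dz":0,"rx":0,"ry":0,"rz":0,"fingers":0.2}]' >/dev/null
python3 - <<'E'
from h import *
show()
c=read_camera("top")
for r in cut_out(c,"capsule4")[:6]:
    p=pts(c,r["region"])
    if len(p): print(round(r["score"],2),st(np.median(p,0)))
save(c,"top2.png")
p=pts(c); q=np.array([[*st(a)] for a in p[(p[:,2]>.088)&(p[:,2]<.12)&(p[:,1]<-.25)&(p[:,1]>-.42)&(p[:,0]>.33)&(p[:,0]<.53)]])
for h in (q[q[:,1]<-.29],q[(q[:,1]>-.28)]): print(len(h),h.mean(0) if len(h) else "")
E
```

```text
t 6.5 stand [ 0.0016 -0.3155  0.1907] F [-0.5  0.3  0.6] op 0.399
q [-0.83  0.02  2.    0.    1.13  0.81] toolx [ 0.  0. -1.] yawerr(rx) -0.0015
0.92 [-0.04    0.1418  0.2262]
0.92 [-0.0003 -0.1778  0.052 ]
0.67 [0.0334 0.1395 0.2263]
0.58 [-0.0341  0.2123  0.2265]
0.55 [0.0353 0.2106 0.2263]
0.31 [-0.0008  0.1896  0.1913]
264 [-0.00032992 -0.31151288  0.09802689]
518 [ 0.00113147 -0.26634498  0.10646988]
```

```bash
python3 -m handwheel '[{"dx":0.05,"dy":0,"dz":0,"rx":0,"ry":0,"rz":0,"fingers":0.2},{"dx":0.041,"dy":0,"dz":0,"rx":0,"ry":0,"rz":0,"fingers":0.2},{"dx":0,"dy":0,"dz":0,"rx":0,"ry":0,"rz":0,"fingers":0.2},{"dx":0,"dy":0,"dz":0,"rx":0,"ry":0,"rz":0,"fingers":1},{"dx":0,"dy":0,"dz":0,"rx":0,"ry":0,"rz":0,"fingers":1},{"dx":0,"dy":0,"dz":0,"rx":0,"ry":0,"rz":0,"fingers":1}]' 40 >/dev/null
python3 -c "
from h import *
show()"
```

```text
t 7.35 stand [ 0.0029 -0.3149  0.1015] F [-0.3  1.9  3.9] op 0.096
q [-0.83  0.14  2.05  0.    0.95  0.81] toolx [ 0.003 -0.002 -1.   ] yawerr(rx) -0.0039
```

```bash
python3 -m handwheel '[{"dx":0,"dy":0,"dz":-0.01,"rx":0,"ry":0,"rz":0,"fingers":1},{"dx":0,"dy":0,"dz":-0.025,"rx":0,"ry":0,"rz":0,"fingers":1},{"dx":0,"dy":0,"dz":-0.025,"rx":0,"ry":0,"rz":0,"fingers":1},{"dx":0,"dy":0,"dz":-0.025,"rx":0,"ry":0,"rz":0,"fingers":1},{"dx":0,"dy":0,"dz":-0.015,"rx":0,"ry":0,"rz":0,"fingers":1},{"dx":0,"dy":0,"dz":-0.008,"rx":0,"ry":0,"rz":0,"fingers":1},{"dx":0,"dy":0,"dz":-0.005,"rx":0,"ry":0,"rz":0,"fingers":1},{"dx":0,"dy":0,"dz":0,"rx":0,"ry":0,"rz":0,"fingers":1}]' >/dev/null
python3 -c "
from h import *
show()"
```

```text
t 8.35 stand [ 0.0027 -0.2012  0.1015] F [0.3 0.2 7.6] op 0.098
q [-0.65  0.03  2.17  0.    0.94  0.99] toolx [ 0.004 -0.002 -1.   ] yawerr(rx) -0.0043
```

Continue in small steps until the stop pushes back.

```bash
for i in 1; do python3 -m handwheel '[{"dx":0,"dy":0,"dz":-0.003,"rx":0,"ry":0,"rz":0,"fingers":1},{"dx":0,"dy":0,"dz":0,"rx":0,"ry":0,"rz":0,"fingers":1}]' >/dev/null; python3 -c "
from h import *
show()"; python3 -m handwheel '[{"dx":0,"dy":0,"dz":-0.003,"rx":0,"ry":0,"rz":0,"fingers":1},{"dx":0,"dy":0,"dz":0,"rx":0,"ry":0,"rz":0,"fingers":1}]' >/dev/null; python3 -c "
from h import *
show()"; done
```

```text
t 8.6 stand [ 0.0027 -0.1987  0.1015] F [ 0.4 -0.3  7.9] op 0.097
q [-0.64  0.03  2.18 -0.    0.94  1.  ] toolx [ 0.004 -0.003 -1.   ] yawerr(rx) -0.0043
t 8.85 stand [ 0.0027 -0.1975  0.1015] F [-0.5 -7.7  5.3] op 0.098
q [-0.64  0.02  2.18 -0.    0.93  1.  ] toolx [ 0.004 -0.007 -1.   ] yawerr(rx) -0.0055
```

```bash
python3 -m handwheel '[{"dx":0,"dy":0,"dz":0,"rx":0,"ry":0,"rz":0,"fingers":0.2},{"dx":0,"dy":0,"dz":0,"rx":0,"ry":0,"rz":0,"fingers":0.2},{"dx":0,"dy":0,"dz":0,"rx":0,"ry":0,"rz":0,"fingers":0.2},{"dx":-0.04,"dy":0,"dz":0,"rx":0,"ry":0,"rz":0,"fingers":0.2},{"dx":-0.05,"dy":0,"dz":0,"rx":0,"ry":0,"rz":0,"fingers":0.2},{"dx":-0.055,"dy":0,"dz":0,"rx":0,"ry":0,"rz":0,"fingers":0.2},{"dx":-0.055,"dy":0.01,"dz":0,"rx":0,"ry":0,"rz":0,"fingers":0.2},{"dx":-0.015,"dy":0.01,"dz":-0.03,"rx":0,"ry":0,"rz":0,"fingers":0.2},{"dx":0,"dy":0.01,"dz":-0.05,"rx":0,"ry":0,"rz":0,"fingers":0.2},{"dx":0,"dy":0,"dz":-0.05,"rx":0,"ry":0,"rz":0,"fingers":0.2}]' >/dev/null
python3 - <<'E'
from h import *
show()
c=read_camera("top"); save(c,"top3.png")
p=pts(c); q=np.array([[*st(a)] for a in p[(p[:,2]>.088)&(p[:,2]<.12)&(p[:,1]<-.12)&(p[:,1]>-.42)&(p[:,0]>.36)&(p[:,0]<.5)]])
print(np.histogram(q[:,1],bins=np.arange(-.32,-.12,.01)))
p=np.array([[*st(a)] for a in pts(c)]); h=p[(p[:,2]>.2)&(p[:,2]<.23)&(p[:,1]>.285)&(p[:,1]<.35)&(abs(p[:,0])<.04)]; print("panbar",len(h),h.mean(0) if len(h) else "")
E
```

```text
t 10.1 stand [ 0.0308 -0.0638  0.3142] F [0.6 0.3 0. ] op 0.402
q [-0.35 -0.22  1.98  0.    1.38  1.29] toolx [-0.     0.001 -1.   ] yawerr(rx) -0.0031
(array([ 0,  0,  0,  0,  0,  0,  0,  0,  0,  0,  0, 35, 64,  0,  0,  0, 42,
       54,  0]), array([-0.32, -0.31, -0.3 , -0.29, -0.28, -0.27, -0.26, -0.25, -0.24,
       -0.23, -0.22, -0.21, -0.2 , -0.19, -0.18, -0.17, -0.16, -0.15,
       -0.14, -0.13]))
panbar 189 [0.00034815 0.30778042 0.21662751]
```

View pics/top3.png

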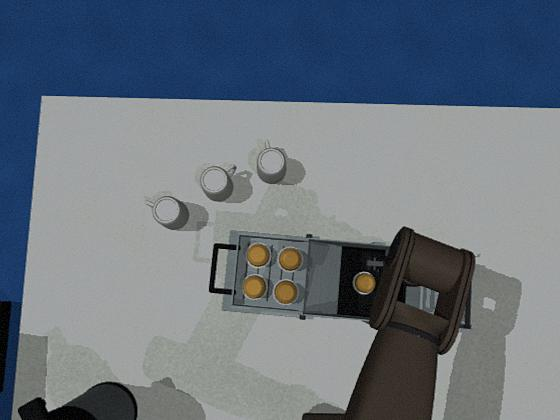

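```bash
python3 -m handwheel '[{"dx":0,"dy":0,"dz":-0.053,"rx":0,"ry":0,"rz":0,"fingers":0.2},{"dx":0,"dy":0,"dz":-0.053,"rx":0,"ry":0,"rz":0,"fingers":0.2},{"dx":0,"dy":-0.01,"dz":-0.053,"rx":0,"ry":0,"rz":0,"fingers":0.2},{"dx":0,"dy":-0.01,"dz":-0.053,"rx":0,"ry":0,"rz":0,"fingers":0.2},{"dx":0,"dy":-0.01,"dz":-0.053,"rx":0,"ry":0,"rz":0,"fingers":0.2},{"dx":0,"dy":0,"dz":-0.053,"rx":0,"ry":0,"rz":0,"fingers":0.2},{"dx":0,"dy":0,"dz":-0.055,"rx":0,"ry":0,"rz":0,"fingers":0.2},{"dx":0.03,"dy":0,"dz":0,"rx":0,"ry":0,"rz":0,"fingers":0.2},{"dx":0,"dy":0,"dz":0,"rx":0,"ry":0,"rz":0,"fingers":0.2}]' >/dev/null
python3 -c "
from h import *
show()"
```

```text
t 11.28 stand [-0.0026  0.3074  0.2808] F [0.1 0.4 0.1] op 0.402
q [ 0.41  0.01  1.84 -0.    1.3   2.04] toolx [-0.007 -0.003 -1.   ] yawerr(rx) -0.0053
```

```bash
python3 -m handwheel '[{"dx":0.04,"dy":0.002,"dz":-0.002,"rx":0,"ry":0,"rz":0,"fingers":0.2},{"dx":0.024,"dy":0,"dz":0,"rx":0,"ry":0,"rz":0,"fingers":0.2},{"dx":0,"dy":0,"dz":0,"rx":0,"ry":0,"rz":0,"fingers":0.2},{"dx":0,"dy":0,"dz":0,"rx":0,"ry":0,"rz":0,"fingers":1},{"dx":0,"dy":0,"dz":0,"rx":0,"ry":0,"rz":0,"fingers":1},{"dx":0,"dy":0,"dz":0,"rx":0,"ry":0,"rz":0,"fingers":1}]' 30 >/dev/null
python3 -c "
from h import *
show()
# bar path relative to level
for t in np.arange(.1,.75,.1): print(round(t,1),round(.21*np.cos(t)-.025*np.sin(t)-.21,4),round(.21*np.sin(t)+.025*np.cos(t)-.025,4))"
```

```text
t 12.03 stand [0.0023 0.3103 0.2226] F [1.2 1.3 4. ] op 0.127
q [0.41 0.06 1.89 0.   1.18 2.05] toolx [ 0.004  0.002 -1.   ] yawerr(rx) -0.0039
0.1 -0.0035 0.0208
0.2 -0.0092 0.0412
0.3 -0.0168 0.0609
0.4 -0.0263 0.0798
0.5 -0.0377 0.0976
0.6 -0.0508 0.1142
0.7 -0.0655 0.1294
```

```bash
python3 -m handwheel '[{"dx":-0.0208,"dy":0,"dz":0.0035,"rx":0,"ry":0,"rz":0,"fingers":1},{"dx":-0.0204,"dy":0,"dz":0.0057,"rx":0,"ry":0,"rz":0,"fingers":1},{"dx":-0.0197,"dy":0,"dz":0.0076,"rx":0,"ry":0,"rz":0,"fingers":1},{"dx":-0.0189,"dy":0,"dz":0.0095,"rx":0,"ry":0,"rz":0,"fingers":1},{"dx":-0.009,"dy":0,"dz":0.0055,"rx":0,"ry":0,"rz":0,"fingers":1},{"dx":-0.0088,"dy":0,"dz":0.0059,"rx":0,"ry":0,"rz":0,"fingers":1},{"dx":-0.0083,"dy":0,"dz":0.0064,"rx":0,"ry":0,"rz":0,"fingers":1},{"dx":-0.0083,"dy":0,"dz":0.0067,"rx":0,"ry":0,"rz":0,"fingers":1},{"dx":-0.0076,"dy":0,"dz":0.0072,"rx":0,"ry":0,"rz":0,"fingers":1},{"dx":-0.0076,"dy":0,"dz":0.0075,"rx":0,"ry":0,"rz":0,"fingers":1},{"dx":0,"dy":0,"dz":0,"rx":0,"ry":0,"rz":0,"fingers":1},{"dx":0,"dy":0,"dz":0,"rx":0,"ry":0,"rz":0,"fingers":1}]' >/dev/null
python3 -c "
from h import *
show()
c=read_camera('side'); save(c,'side4.png')
for r in cut_out(c,'capsule4')[:6]:
    p=pts(c,r['region'])
    if len(p): print(round(r['score'],2),st(np.median(p,0)))
show()"
```

```text
t 13.53 stand [0.0024 0.247  0.3534] F [1.9 8.3 5. ] op 0.123
q [ 0.3  -0.12  1.82  0.01  1.42  1.93] toolx [ 0.007  0.01  -1.   ] yawerr(rx) -0.0043
0.55 [-0.0607 -0.098   0.0687]
0.39 [ 0.0662 -0.0641  0.0919]
t 13.62 stand [0.0024 0.2471 0.3533] F [1.1 9.3 5.1] op 0.126
q [ 0.3  -0.12  1.82  0.01  1.42  1.93] toolx [ 0.007  0.01  -1.   ] yawerr(rx) -0.0045
```

View pics/side4.png

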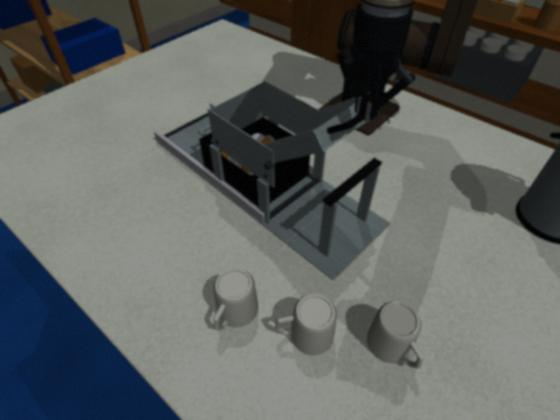

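```bash
python3 -c "
from h import *
c=read_camera('top'); im=c['img'][220:340,240:500]; cv2.imwrite('pics/top5.png',cv2.resize(im,None,fx=3,fy=3,interpolation=cv2.INTER_CUBIC)[:,:,::-1])
P=np.array([[*st(a)] for a in pts(c)]); m=(abs(P[:,0])<.08)&(P[:,1]>-.145)&(P[:,1]<.01)&(P[:,2]<.2)
q=P[m]; print(np.histogram(q[:,2],bins=np.arange(0,.2,.01)))
"
```

```text
(array([   7, 1091,  121,   53,  181,  445,  344,  139,   32,  146,  143,
          0,   27,   58,   68,   74,   62,   76,   73]), array([0.  , 0.01, 0.02, 0.03, 0.04, 0.05, 0.06, 0.07, 0.08, 0.09, 0.1 ,
       0.11, 0.12, 0.13, 0.14, 0.15, 0.16, 0.17, 0.18, 0.19]))
```

View pics/top5.png

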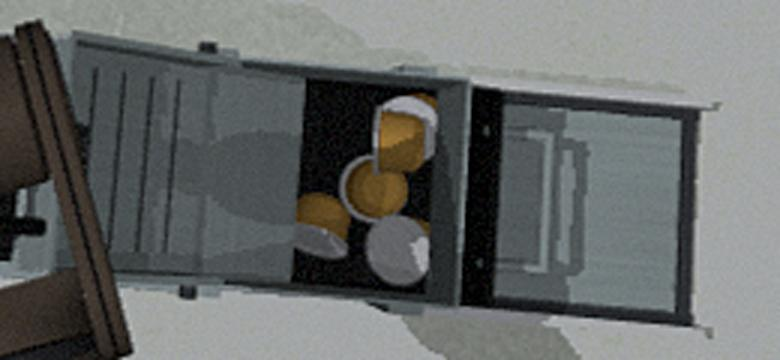

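```bash
python3 -m handwheel '[{"dx":0.0076,"dy":0,"dz":-0.0075,"rx":0,"ry":0,"rz":0,"fingers":1},{"dx":0.0076,"dy":0,"dz":-0.0072,"rx":0,"ry":0,"rz":0,"fingers":1},{"dx":0.0083,"dy":0,"dz":-0.0067,"rx":0,"ry":0,"rz":0,"fingers":1},{"dx":0.0083,"dy":0,"dz":-0.0064,"rx":0,"ry":0,"rz":0,"fingers":1},{"dx":0.0088,"dy":0,"dz":-0.0059,"rx":0,"ry":0,"rz":0,"fingers":1},{"dx":0.009,"dy":0,"dz":-0.0055,"rx":0,"ry":0,"rz":0,"fingers":1},{"dx":0.0094,"dy":0,"dz":-0.005,"rx":0,"ry":0,"rz":0,"fingers":1},{"dx":0.0095,"dy":0,"dz":-0.0045,"rx":0,"ry":0,"rz":0,"fingers":1},{"dx":0.0098,"dy":0,"dz":-0.004,"rx":0,"ry":0,"rz":0,"fingers":1},{"dx":0.0099,"dy":0,"dz":-0.0036,"rx":0,"ry":0,"rz":0,"fingers":1},{"dx":0.0102,"dy":0,"dz":-0.0032,"rx":0,"ry":0,"rz":0,"fingers":1},{"dx":0.0102,"dy":0,"dz":-0.0025,"rx":0,"ry":0,"rz":0,"fingers":1}]' >/dev/null
python3 -m handwheel '[{"dx":0.0104,"dy":0,"dz":-0.002,"rx":0,"ry":0,"rz":0,"fingers":1},{"dx":0.0104,"dy":0,"dz":-0.0015,"rx":0,"ry":0,"rz":0,"fingers":1},{"dx":0,"dy":0,"dz":0,"rx":0,"ry":0,"rz":0,"fingers":1},{"dx":0,"dy":0,"dz":0,"rx":0,"ry":0,"rz":0,"fingers":1}]' >/dev/null
python3 -c "
from h import *
show()"
```

```text
t 15.68 stand [0.0022 0.3104 0.2225] F [-0.1  1.7  5.7] op 0.126
q [0.41 0.06 1.89 0.   1.18 2.05] toolx [ 0.004  0.002 -1.   ] yawerr(rx) -0.004
```

```bash
python3 -m handwheel '[{"dx":0,"dy":0,"dz":0,"rx":0,"ry":0,"rz":0,"fingers":0.2},{"dx":0,"dy":0,"dz":0,"rx":0,"ry":0,"rz":0,"fingers":0.2},{"dx":0,"dy":0,"dz":0,"rx":0,"ry":0,"rz":0,"fingers":0.2},{"dx":-0.04,"dy":0,"dz":0,"rx":0,"ry":0,"rz":0,"fingers":0.2},{"dx":-0.05,"dy":0,"dz":0,"rx":0,"ry":0,"rz":0,"fingers":0.2},{"dx":0,"dy":0.01,"dz":0.05,"rx":0,"ry":0,"rz":0,"fingers":0.2},{"dx":0,"dy":0.01,"dz":0.055,"rx":0,"ry":0,"rz":0,"fingers":0.2},{"dx":0,"dy":0.01,"dz":0.055,"rx":0,"ry":0,"rz":0,"fingers":0.2},{"dx":0,"dy":0,"dz":0.055,"rx":0,"ry":0,"rz":0,"fingers":0.2},{"dx":0,"dy":0,"dz":0.055,"rx":0,"ry":0,"rz":0,"fingers":0.2},{"dx":0,"dy":0,"dz":0.055,"rx":0,"ry":0,"rz":0,"fingers":0.2},{"dx":0,"dy":-0.01,"dz":0.055,"rx":0,"ry":0,"rz":0,"fingers":0.2}]' >/dev/null
python3 -m handwheel '[{"dx":0,"dy":-0.01,"dz":0.055,"rx":0,"ry":0,"rz":0,"fingers":0.2},{"dx":0,"dy":-0.01,"dz":0.055,"rx":0,"ry":0,"rz":0,"fingers":0.2},{"dx":0,"dy":0,"dz":0.018,"rx":0,"ry":0,"rz":0,"fingers":0.2},{"dx":0.045,"dy":0,"dz":0,"rx":0,"ry":0,"rz":0,"fingers":0.2},{"dx":0,"dy":0,"dz":0,"rx":0,"ry":0,"rz":0,"fingers":0.2}]' >/dev/null
python3 - <<'E'
from h import *
show()
c=read_camera("top")
P=np.array([[*st(a)] for a in pts(c)]); h=P[(P[:,2]>.2)&(P[:,2]<.24)&(P[:,1]>.285)&(P[:,1]<.35)&(abs(P[:,0])<.04)]; print("panbar",len(h),h.mean(0) if len(h) else "")
h=P[(P[:,2]>.17)&(P[:,2]<.26)&(P[:,1]>.11)&(P[:,1]<.25)&(abs(P[:,0])<.07)]; print("pan floor",len(h),np.percentile(h[:,2],[2,50,98]))
E
```

```text
t 17.8 stand [ 0.0014 -0.1969  0.2614] F [-0.3  0.1 -0.2] op 0.399
q [-0.64 -0.18  2.05  0.    1.28  1.  ] toolx [-0.007  0.006 -1.   ] yawerr(rx) -0.0039
panbar 189 [0.00034339 0.30776296 0.21677354]
pan floor 3708 [0.1862 0.1903 0.1942]
```

```bash
python3 -m handwheel '[{"dx":0.055,"dy":0,"dz":0.001,"rx":0,"ry":0,"rz":0,"fingers":0.2},{"dx":0.055,"dy":0,"dz":0,"rx":0,"ry":0,"rz":0,"fingers":0.2},{"dx":0.045,"dy":0,"dz":0,"rx":0,"ry":0,"rz":0,"fingers":0.2},{"dx":0.007,"dy":0,"dz":0,"rx":0,"ry":0,"rz":0,"fingers":0.2},{"dx":0,"dy":0,"dz":0,"rx":0,"ry":0,"rz":0,"fingers":1},{"dx":0,"dy":0,"dz":0,"rx":0,"ry":0,"rz":0,"fingers":1},{"dx":0,"dy":0,"dz":0,"rx":0,"ry":0,"rz":0,"fingers":1}]' 40 >/dev/null
python3 -c "
from h import *
show()"
```

```text
t 18.73 stand [ 0.0049 -0.1999  0.1059] F [0.5 1.6 4. ] op 0.098
q [-0.64  0.02  2.17  0.    0.94  1.  ] toolx [ 0.004 -0.002 -1.   ] yawerr(rx) -0.0039
```

```bash
python3 -m handwheel '[{"dx":0,"dy":0,"dz":0.006,"rx":0,"ry":0,"rz":0,"fingers":1},{"dx":0,"dy":0,"dz":0.012,"rx":0,"ry":0,"rz":0,"fingers":1},{"dx":0,"dy":0,"dz":0.018,"rx":0,"ry":0,"rz":0,"fingers":1},{"dx":0,"dy":0,"dz":0.02,"rx":0,"ry":0,"rz":0,"fingers":1},{"dx":0,"dy":0,"dz":0.02,"rx":0,"ry":0,"rz":0,"fingers":1},{"dx":0,"dy":0,"dz":0.02,"rx":0,"ry":0,"rz":0,"fingers":1},{"dx":0,"dy":0,"dz":0.02,"rx":0,"ry":0,"rz":0,"fingers":1},{"dx":0,"dy":0,"dz":0.02,"rx":0,"ry":0,"rz":0,"fingers":1},{"dx":0,"dy":0,"dz":0.015,"rx":0,"ry":0,"rz":0,"fingers":1},{"dx":0,"dy":0,"dz":0.01,"rx":0,"ry":0,"rz":0,"fingers":1},{"dx":0,"dy":0,"dz":0.006,"rx":0,"ry":0,"rz":0,"fingers":1},{"dx":0,"dy":0,"dz":0,"rx":0,"ry":0,"rz":0,"fingers":1}]' >/dev/null
python3 -c "
from h import *
show()"
```

```text
t 20.23 stand [ 0.0053 -0.3677  0.1059] F [0.9 1.8 7.5] op 0.094
q [-0.89  0.2   1.97  0.    0.96  0.74] toolx [ 0.003 -0.002 -1.   ] yawerr(rx) -0.0033
```

```bash
python3 -m handwheel '[{"dx":0,"dy":0,"dz":0.003,"rx":0,"ry":0,"rz":0,"fingers":1},{"dx":0,"dy":0,"dz":0,"rx":0,"ry":0,"rz":0,"fingers":1},{"dx":0,"dy":0,"dz":0,"rx":0,"ry":0,"rz":0,"fingers":0.2},{"dx":0,"dy":0,"dz":0,"rx":0,"ry":0,"rz":0,"fingers":0.2},{"dx":0,"dy":0,"dz":0,"rx":0,"ry":0,"rz":0,"fingers":0.2},{"dx":-0.04,"dy":0,"dz":0,"rx":0,"ry":0,"rz":0,"fingers":0.2},{"dx":-0.05,"dy":0,"dz":0,"rx":0,"ry":0,"rz":0,"fingers":0.2},{"dx":-0.05,"dy":0,"dz":0.02,"rx":0,"ry":0,"rz":0,"fingers":0.2},{"dx":0,"dy":-0.03,"dz":0.05,"rx":0,"ry":0,"rz":0,"fingers":0.2},{"dx":0,"dy":-0.03,"dz":0.05,"rx":0,"ry":0,"rz":0,"fingers":0.2},{"dx":0,"dy":-0.03,"dz":0.05,"rx":0,"ry":0,"rz":0,"fingers":0.2},{"dx":0,"dy":0,"dz":0,"rx":0,"ry":0,"rz":0,"fingers":0.2}]' >/dev/null
python3 - <<'E'
from h import *
show()
c=read_camera("top"); s=read_camera("side")
P=np.array([[*st(a)] for a in pts(c)])
h=P[(P[:,2]>.088)&(P[:,2]<.106)&(P[:,1]>-.39)&(P[:,1]<-.34)&(abs(P[:,0])<.04)]; print("boxbar",len(h),h.mean(0))
h=P[(P[:,1]>-.31)&(P[:,1]<-.11)&(abs(P[:,0])<.08)]; print("in-box z",np.histogram(h[:,2],bins=np.arange(0,.15,.01))[0])
h=P[(P[:,2]>.2)&(P[:,2]<.24)&(P[:,1]>.285)&(P[:,1]<.35)&(abs(P[:,0])<.04)]; print("panbar",h.mean(0))
for r in cut_out(c,"mug0")[:4]: print("mug",round(r["score"],2),r["bbox"],np.median(pts(c,r["region"]),0).round(3))
im=np.vstack([cv2.resize(c["img"][215:335,200:490],None,fx=2.7,fy=2.7)[:,:783],cv2.resize(s["img"][80:180,130:390],(783,270))])
cv2.imwrite("pics/end.png",im[:,:,::-1])
E
```

```text
t 21.73 stand [-0.0881 -0.5429  0.2428] F [ 0.8  1.5 -0.3] op 0.402
q [-1.2   0.17  1.73 -0.    1.24  0.45] toolx [-0.001 -0.    -1.   ] yawerr(rx) 0.0016
boxbar 140 [-0.00157714 -0.36824929  0.09786357]
in-box z [  75 1732  290  168  238 1058  352   67    0    0    0    0    0    0]
panbar [3.02139037e-04 3.07752406e-01 2.16581283e-01]
mug 0.86 [145.2, 195.0, 41.7, 32.9] [0.606 0.445 0.09 ]
mug 0.83 [201.7, 163.3, 35.3, 40.0] [0.687 0.325 0.089]
mug 0.77 [255.3, 141.1, 37.0, 44.5] [0.734 0.189 0.09 ]
```

View pics/end.png

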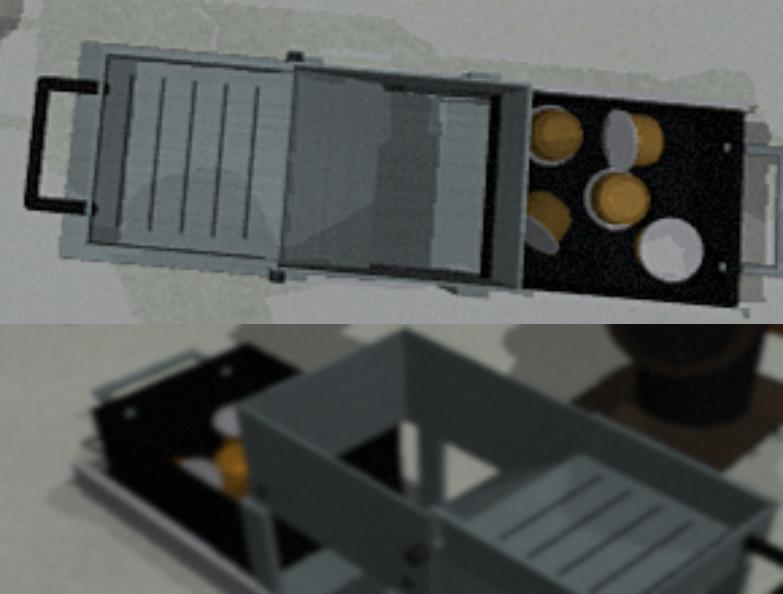

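The top view shows all five capsules in the box at about (555,135), (633,140), (620,200), (548,222) and (670,250). The pan is empty and level, and the arm is clear.

```bash
python3 -c "
from h import *
print(sign_off())"
```

```text
the job is handed in; nothing more can be done
None
```

The job is done and handed in at about 22 s of the 72 s allowed; `sign_off()` gives no verdict, so I don't have an official result.

**What I did:**
- I put the table capsule in the box and pushed the box by its bow handle until the stop pushed back with about 8 N.
- I gripped the pan handle, tipped the pan by about 0.7 rad, and lowered it at about 0.4–0.7 rad/s.
- I then drew the box out by its handle, let go, and moved the arm clear.

**Last checks:**
- **Capsules:** all five are visible in the box in the last top view. Everything there is at or below about 80 mm, under the 112 mm rim.
- **Box:** the handle bar is at stand y -368 mm, so the box is drawn out about 0.17 m.
- **Pan:** it is empty, and its handle bar is back at its starting height.
- **Mugs:** each is within about 2 mm of where it first stood.

**What went wrong or stayed uncertain:**
- The first move calls were refused because each row needs all seven keys; nothing moved because of it.
- While the pan was tipped, I could only make out four capsules for certain, because they were heaped up. The fifth was confirmed only once the box was out.

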